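# Open the slide-lid stone case and get the slip stone out

## Task

Open the stone case: lift its sliding lid over the lip at the exit end, draw it out of its grooves that way and lay it flat on the bare bench, handle up. Then take the slip stone out of the case and lay it flat in the middle of the black honing mat. Set both down without dropping them, and leave the oil can, the awl and the sanding block where they are.

Things in the scene. Friction and masses are not known exactly. Their poses are not given: they have to be found in the camera images.
- stone_case: Wooden case screwed to the bench (fixed), 152 (its x) x 138 (y) x 53 mm high; brass screw tabs reach to y = +-82 mm. Origin: centre of its underside, on the bench. The lid comes out along its +x, roughly to the robot's left. Inside 140 x 110 mm, inner floor 5 mm above the origin. The -x end wall is full height; the +x end wall is low and dark, its top edge is the lip.
- lip_mid (a point): Middle of the lip's top edge: 73 mm along the case's +x, 36 mm up, lip 6 mm thick. Grooves for the lid run along both sides (y = +-55 to +-63 mm): floor at 30 mm, underside of the dark rail above at 48 mm. The 5 mm lid, lying on the groove floor, must be raised more than 6 and less than 13 mm (9.5 is best), kept level, and slid out over the lip.
- lid: Loose pale wooden lid, 138 (its x) x 122 (y) x 5 mm, 70 to 120 g, shut in the grooves at the start, axes along the case's. Origin: centre of its underside. In the middle of its top a dark wooden bar handle, 14 mm thick in x, 50 mm long in y, from 5 to 35 mm above the origin. It must travel 146 mm along the case's +x to be free of the case.
- slip_stone: Loose brown slip stone, 48 (its x) x 90 (y) x 17 mm, 80 to 140 g. Origin: centre of its underside. It lies on the case's inner floor under the lid, near the middle (up to 12 mm off along the case's x, 5 mm along y), long side across the case within 0.1 rad.
- honing_mat: Black rubber mat fixed on the bench, right of the case, 150 (its x) x 120 (y) x 4 mm thick. Origin: centre of its underside on the bench.
- oil_can: Red oil can with a brass spout, 64 mm across, 151 mm high, loose, on the left of the bench. Origin: centre of its underside. To be left alone.
- awl: Awl with a wooden bulb handle, 39 x 122 (its y) x 32 mm, loose, on the left. Origin: centre of its underside. To be left alone. The bench between the case's exit end and these left-hand things is bare for about 0.2 m: room for the lid at about x = 0.48 m.
- sanding_block: Pale wooden sanding block, 78 x 99 x 32 mm, loose, on the left towards the back. Origin: centre of its underside. To be left alone.

How it is judged:
On the way, in this order (a step that is already met when the one before it is completed fails the run):
1. the lid is raised over the lip and on its way out through the exit end (x of lid in the frame of stone_case between 0.03 and 0.12 m and z of lid in the frame of stone_case between 0.031 and 0.05 m and y of lid in the frame of stone_case between -0.01 and 0.01 m), for 0.05 s.
2. the lid lies flat on the bare bench, handle up, let go (height (world z) of lid below 0.003 m and angle between lid's own z axis and vertical below 0.08 rad and contact force between the fingers and lid below 0.1 N), for 0.2 s.
3. the slip stone is lifted out of the case (z of slip_stone in the frame of stone_case above 0.054 m), for 0.05 s.
At the end, for the whole second after the job is handed in: The lid lies flat on the bare bench (underside within 3 mm of it, tilt under 0.08 rad), handle up; the slip stone lies flat on the honing mat (tilt under 0.12 rad), its centre within 45 mm (mat x) and 35 mm (mat y) of the mat's centre; both are released and at rest (all of step 2 and x of slip_stone in the frame of honing_mat between -0.045 and 0.045 m and y of slip_stone in the frame of honing_mat between -0.035 and 0.035 m and z of slip_stone in the frame of honing_mat between 0.001 and 0.008 m and angle between slip_stone's own z axis and vertical below 0.12 rad and contact force between the fingers and slip_stone below 0.1 N and linear speed of each of slip_stone, lid below 0.02 m/s); the robot touches nothing.
It fails at once if the slip stone or the lid is dropped (moves faster than 0.7 m/s with no finger on it) ((contact force between the fingers and lid below 0.1 N and linear speed of lid above 0.7 m/s) or (contact force between the fingers and slip_stone below 0.1 N and linear speed of slip_stone above 0.7 m/s)).
It fails at once if the oil can, awl or sanding block is moved by more than 30 mm (distance of any of oil_can, awl, sanding_block from where it was at the start of the episode above 0.03 m).
It also fails if it takes over 64 s, if anything falls off the work surface, if the arm or the gripper's body presses on something with over 40 N, if the wrist force passes 120 N, or if a joint passes its speed limit or range.

## Robot

A 6-joint arm with a two-finger parallel gripper is mounted at the origin on a cart in front of the work surface, level with it; the furniture and walls round the work are solid. World frame = base frame: x ahead of the robot, y to its left, z up, the work surface at z = 0. Lengths are in m, angles in rad, forces in N, time in s.
With the tool pointing down it reaches from about 0.375 to 0.925 m from the base axis. Payload 5.7 kg.
Tool frame: the origin (TCP) lies midway between the tips of the shut fingers; the grasp point (between the pads) lies 19 mm behind it; z points along the fingers, y is the line along which they close (so a half turn about z gives the same grasp; the last joint's range is limited). The gripper opens to 88 mm and grips with 3 to 60 N. Pads are 20 mm wide; open, the fingers measure 115 mm over their backs; the gripper's body (75 mm by 178 mm) begins 61 mm behind the grasp point.
Start: joints at [-1.405, 0.359, 1.51, -0, 1.272, -0.115], TCP at [0.166, -0.576, 0.223] pointing down, gripper open.
Joint ranges: [-2.97, 2.97], [-1.01, 2.36], [0.21, 2.38], [-0.96, 4.11], [0.2, 2.71], [-2.98, 2.98]. Speed limits (rad/s): [2.39, 2.39, 3.14, 3.14, 3.14, 3.14].

## Interface

Orientations are given as a unit quaternion [x, y, z, w].
In Python, from bench import move_ptp, servo_line, goto_joints, move_gripper, sleep, inverse_kinematics, capture, PlanningError, close_job, spot_in, silhouettes, current_clock, current_joint_pos, current_qvel, current_joint_torque, current_position, current_orientation, current_force, current_torque, current_finger_gap, current_grip_force gives the robot as it stands. Calls block until the motion is done:
- move_ptp(position, orientation): joint-space move of the TCP to a pose.
- servo_line(position, orientation=None, rate=0.15, contact_N=None): straight line of the TCP; orientation=None keeps the orientation; rate is the mean speed in m/s. With contact_N (N) it stops when the force on the tool has changed by that much, and returns True; else False.
- goto_joints(angles): joint-space move.
- move_gripper(opening): finger opening in m; the grip force is fixed at half the most; returns when the fingers have stopped.
- sleep(seconds).
- inverse_kinematics(position, orientation): joint angles nearest the present ones, or None.
- capture(name): name is "side" or "top" or "wrist"; returns a dict with "image" (400x640x3 uint8, blue, green, red), "range_z" (400x640 float32, m along the optical axis (not along the pixel's ray), 0 where there is no reading), "intrinsics" (3x3 intrinsics, pixels), "R" (3x3) and "t" (3): a world point X has camera coordinates R X + t. Camera axes: x right, y down, z forward; pixel columns grow to the right and rows downward; lengths in m; the calibration is good to about 2 mm. A picture is of the moment at which its call begins.
A pose or a line that the arm cannot do raises PlanningError and nothing moves.
- close_job(): hands the job in; it is judged then, once.
Trained networks look in the newest picture that a camera, given by its name, has taken for a name from the list of things; names that differ only in an ending like _2 or _b are one class to them, and where a whole thing is asked for, a point or a joint stands for the part that bears it (a point fixed in the world has none). Each returns a list of dicts, best first, with "conf" (0 to 1); they miss things now and then, are a little off and sometimes report something else, mostly with a low value. They report only what shows in the picture. A call takes as long as a camera call.
- spot_in(camera, query): "xy" ([column, row] in pixels, amid what is visible of it).
- silhouettes(camera, query): "region" (400x640 bool, what is visible of it) and "xy" ([column, row] in pixels, amid what is visible of it).
Readings, each from a call of its own:
- current_clock(): time.
- current_joint_pos(): joint angles.
- current_qvel(): joint speeds.
- current_joint_torque(): joint torques, N m.
- current_position(): TCP position.
- current_orientation(): TCP orientation.
- current_force(): force on the tool from outside, world axes, zero at the start.
- current_torque(): the same for the moment, N m.
- current_finger_gap(): finger opening in m.
- current_grip_force(): force on a finger pad.
Only numpy, scipy, OpenCV 4.12 (cv2) and the standard library are available. Lean on these libraries where they do the work, as an engineer would, in place of code of your own. Each camera call takes 0.05 s, during which the arm holds its last target. There are 200 camera calls.

## Working session

There is one attempt and no reset: what is moved stays moved. The work goes in short steps, each a Python script; the robot and the scene stay as the last script left them, time stands still between calls to the robot, and variables do not carry over. Pictures are saved under pics/ and viewed, at most 10 in all, crops included, and the job is handed in when it is done.

```bash
mkdir -p pics; ls; cat > h.py <<'E'
import numpy as np, cv2
from bench import *
def cloud(c):
    K=c["intrinsics"];z=c["range_z"];v,u=np.mgrid[:400,:640]
    P=np.stack([(u-K[0,2])/K[0,0]*z,(v-K[1,2])/K[1,1]*z,z],-1)
    W=(P-c["t"])@c["R"]; W[z<=0]=np.nan
    return W
def q(yaw):  # tool down, tool y axis at (sin.. ) : Rz(yaw)*Rx(pi)
    from scipy.spatial.transform import Rotation as R
    return (R.from_euler('z',yaw)*R.from_euler('x',np.pi)).as_quat()
E
python3 - <<'E'
from h import *
print(current_orientation(),current_clock())
for n in ("top","side"):
    c=capture(n);cv2.imwrite(f"pics/{n}0.png",c["image"]);W=cloud(c)
    for o in ("stone_case","lid","honing_mat","oil_can","awl","sanding_block","lip_mid"):
        for s in silhouettes(n,o)[:2]:
            p=W[s["region"]];p=p[~np.isnan(p[:,0])]
            if len(p)==0: continue
            r=cv2.minAreaRect((p[:,:2]*1000).astype(np.float32))
            print(n,o,round(s["conf"],2),s["xy"],np.median(p,0).round(3),np.round(r[0],1),np.round(r[1],1),round(r[2],1),np.percentile(p[:,2],[5,95]).round(3))
E
```

```text
pics
[ 9.90161298e-01  1.39927855e-01 -1.76805974e-05 -8.93822248e-04] 0.0
top stone_case 0.56 [347.3, 216.0] [ 0.499 -0.047  0.051] [522.5 -40.3] [167.1 163.9] 11.6 [0.    0.056]
top lid 0.56 [343.0, 198.1] [ 0.522 -0.035  0.035] [522.4 -36.2] [114.1 139.4] 11.7 [0.032 0.057]
top honing_mat 0.85 [442.1, 213.1] [ 0.474 -0.319  0.004] [ 477.2 -320.8] [121.2 153.3] 86.1 [0.001 0.008]
top oil_can 0.63 [186.6, 232.4] [0.434 0.403 0.05 ] [437.4 413.7] [63.  61.8] 3.8 [0.004 0.087]
top awl 0.66 [178.6, 210.5] [0.506 0.424 0.025] [507.8 422.1] [26.8 61.3] 26.3 [0.014 0.032]
top sanding_block 0.62 [208.5, 177.9] [0.597 0.356 0.03 ] [601.4 358.8] [85.7 54.2] 71.5 [0.01  0.033]
top sanding_block 0.51 [442.5, 212.8] [ 0.474 -0.319  0.004] [ 476.1 -322.3] [125.7 155.8] 87.0 [0.001 0.008]
top lip_mid 0.7 [346.4, 217.6] [ 0.502 -0.033  0.052] [522.1 -33.7] [167.  153.4] 11.1 [0.001 0.056]
side stone_case 0.72 [252.9, 292.7] [0.424 0.428 0.045] [432.9 424.5] [63.8 48.8] 33.5 [0.004 0.08 ]
side stone_case 0.7 [336.6, 204.1] [0.493 0.008 0.035] [525.1 -81.4] [147.3 258.1] 11.0 [0.004 0.054]
side lid 0.61 [336.1, 191.2] [ 0.519 -0.024  0.036] [522.9 -32.7] [120.8 147.6] 10.4 [0.034 0.064]
side honing_mat 0.59 [395.4, 169.1] [ 0.472 -0.315  0.005] [ 480.3 -326.8] [137.6 162.9] 87.2 [0.001 0.007]
side awl 0.65 [229.9, 283.6] [0.5   0.438 0.021] [516.2 408.1] [ 31.3 107.5] 25.4 [0.005 0.03 ]
side sanding_block 0.78 [226.1, 251.5] [0.59  0.365 0.029] [591.5 365.5] [84.7 66.1] 72.0 [0.002 0.032]
side sanding_block 0.17 [391.5, 169.6] [ 0.475 -0.313  0.005] [ 477.1 -324.1] [137.9 156.8] 85.0 [0.002 0.007]
side lip_mid 0.77 [338.3, 201.4] [0.495 0.008 0.035] [525.4 -30.8] [174.3 158.8] 11.0 [0.003 0.054]
```

```bash
python3 - <<'E'
from h import *
y=np.radians(11.5)
move_ptp([0.522,-0.035,0.30],q(y)); print(current_joint_pos(),current_clock())
c=capture("wrist");W=cloud(c)
a=cv2.imread("pics/top0.png")[100:300,130:530]; a=cv2.resize(a,(800,400))
cv2.imwrite("pics/t.png",a);cv2.imwrite("pics/w0.png",c["image"])
np.save("W0.npy",W)
for o in ("stone_case","lid"):
    for s in silhouettes("wrist",o)[:2]:
        p=W[s["region"]];p=p[~np.isnan(p[:,0])]
        for lo,hi in((.03,.042),(.046,.058),(.06,.08)):
            m=p[(p[:,2]>lo)&(p[:,2]<hi)]
            if len(m)>20:
                r=cv2.minAreaRect((m[:,:2]*1000).astype(np.float32)); print(o,s["conf"],lo,len(m),np.median(m,0).round(4),np.round(r[0],1),np.round(r[1],1),r[2])
E
```

```text
[-2.00282615e-01  1.83291402e-01  1.56294223e+00 -2.82469605e-04
  1.39553947e+00  1.17082434e+00] 3.125
stone_case 0.81 0.03 613 [0.5143 0.033  0.0356] [518.9 -32.1] [113.6 146.6] 11.512767791748047
stone_case 0.81 0.046 3316 [ 0.5634 -0.0461  0.0529] [522.3 -34.6] [137.  152.4] 11.515809059143066
lid 0.79 0.03 8841 [ 0.5233 -0.0335  0.035 ] [519.8 -34.8] [113.2 138.4] 11.596056938171387
lid 0.79 0.06 483 [ 0.5238 -0.0341  0.0647] [523.3 -34.3] [48.5 13.4] 11.312932968139648
```

View pics/t.png

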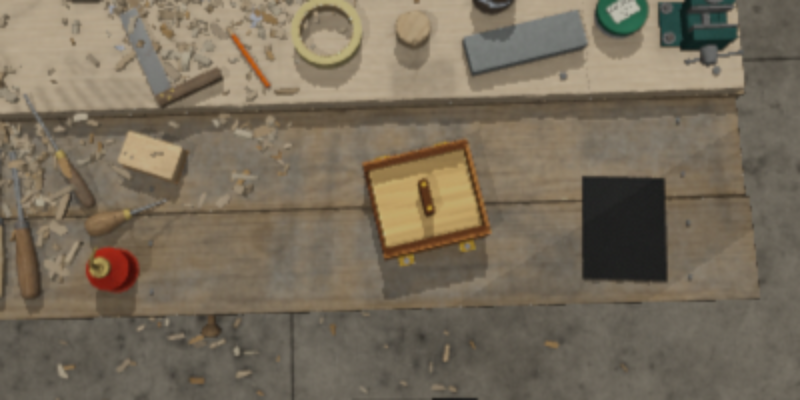

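View pics/w0.png

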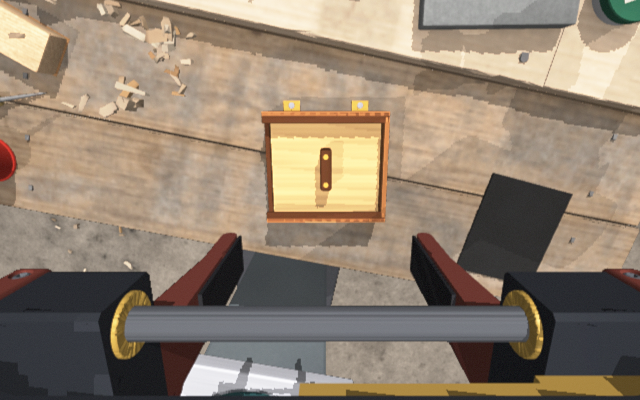

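```bash
cat >> h.py <<'E'
Y=np.radians(11.5); ex=np.array([-np.sin(Y),np.cos(Y),0]); ey=np.array([-np.cos(Y),-np.sin(Y),0])
H=np.array([.5233,-.0343,0]); Z=np.array([0,0,1.])
E
python3 - <<'E'
from h import *
move_gripper(.05)
servo_line(H+.1*Z,q(Y),rate=.25)
print(servo_line(H+.039*Z,rate=.05,contact_N=6),current_position())
move_gripper(0.0); print(current_finger_gap(),current_grip_force(),current_force())
p=np.array(current_position())
servo_line(p+.0095*Z,rate=.03); print(current_position(),current_force())
c=capture("wrist");cv2.imwrite("pics/w1.png",c["image"][60:320,150:500]);W=cloud(c)
for s in silhouettes("wrist","lid")[:1]:
    m=W[s["region"]];m=m[(m[:,2]>.03)&(m[:,2]<.05)]
    A=np.c_[m[:,:2]-H[:2],np.ones(len(m))];print(np.linalg.lstsq(A,m[:,2],rcond=None)[0],len(m))
print(current_clock())
E
```

```text
False [ 0.52359042 -0.03433956  0.03930845]
0.013806856732852927 30.000023245811462 [-0.34267246 -0.04631798 -0.12991224]
[ 0.52348195 -0.03433364  0.04878466] [-0.49913581  0.69408261 -1.5869198 ]
[ 0.00079489 -0.00051909  0.04462783] 28419
7.5583
```

View pics/w1.png

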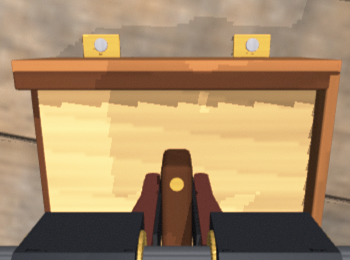

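The crop (w1) shows the fingers on the handle at about (177,185). The lid is level and raised about 9.6 mm, so I'll slide it out.

```bash
python3 - <<'E'
from h import *
p=np.array(current_position())
hit=servo_line(p+.165*ex,rate=.06,contact_N=8)
print(hit,(np.array(current_position())-p)@ex,current_force(),current_finger_gap(),current_clock())
if not hit:
    servo_line(p+.21*ex,rate=.1)
    p=np.array(current_position())
    hit=servo_line([p[0],p[1],.004],rate=.04,contact_N=4)
    print(hit,current_position(),current_force())
    c=capture("top");W=cloud(c)
    for s in silhouettes("top","lid")[:1]:
        m=W[s["region"]];print(np.nanmedian(m,0))
    print(current_clock())
E
```

```text
False 0.16485619959086242 [ 0.12684213 -0.55772798 -1.52888897] 0.01370783600656766 10.4583
True [0.48102226 0.17151533 0.00861779] [ 1.07418598 -0.39455432  1.69418482]
[0.45386646 0.12622718 0.00489631]
12.0667
```

```bash
python3 - <<'E'
from h import *
move_gripper(.05)
p=np.array(current_position())
servo_line(p+.09*Z,rate=.2)
move_ptp([.522,-.035,.26],q(Y)); 
c=capture("top");W=cloud(c)
for s in silhouettes("top","lid")[:1]:
    m=W[s["region"]];print("lid",np.nanmedian(m,0),np.nanpercentile(m[:,2],[5,95]))
c=capture("wrist");W=cloud(c);cv2.imwrite("pics/w2.png",c["image"])
for s in silhouettes("wrist","slip_stone")[:2]:
    m=W[s["region"]];m=m[~np.isnan(m[:,0])];print(s["conf"],s["xy"],len(m),np.median(m,0),np.percentile(m[:,2],[2,98]))
    m=m[(m[:,2]>.017)&(m[:,2]<.027)]
    r=cv2.minAreaRect((m[:,:2]*1000).astype(np.float32)); print(r)
for s in silhouettes("wrist","honing_mat")[:1]+silhouettes("top","honing_mat")[:1]: print(s["conf"],s["xy"])
print(current_clock())
E
```

```text
lid [0.4804569  0.17179937 0.0053416 ] [0.00203963 0.02378591]
0.94 [324.8, 167.1] 2880 [ 0.52340397 -0.03059698  0.01990908] [0.01636915 0.02242969]
((520.6661987304688, -31.204376220703125), (90.43701934814453, 46.94565200805664), 14.178566932678223)
0.69 [532.1, 230.8]
0.9 [444.8, 213.4]
14.7333
```

View pics/w2.png

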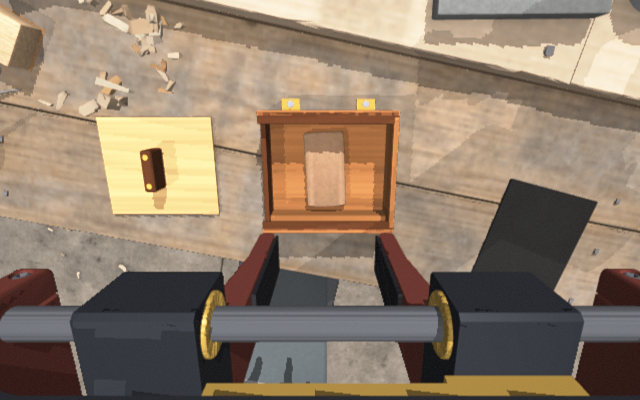

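```bash
python3 - <<'E'
from h import *
S=np.array([.521,-.0312,0]); a=np.radians(14.0)
move_gripper(.074)
servo_line(S+.1*Z,q(a),rate=.2)
print(servo_line(S+.0075*Z,rate=.04,contact_N=5),current_position())
move_gripper(0.0); print(current_finger_gap(),current_grip_force(),current_force())
zg=current_position()[2]
servo_line(S+(zg+.12)*Z,rate=.1); print(current_finger_gap(),current_force())
M=np.array([.477,-.321,0])
servo_line(M+(zg+.12)*Z,q(0.0),rate=.15)
servo_line(M+(zg+.015)*Z,rate=.12)
print(servo_line(M+(zg-.006)*Z,rate=.02,contact_N=3),current_position(),zg,current_force(),current_finger_gap(),current_clock())
c=capture("side");cv2.imwrite("pics/s1.png",c["image"][80:320,200:500])
E
```

```text
False [ 0.52112034 -0.03121171  0.0076462 ]
0.04740830452716987 29.999663789421902 [-0.17887062 -0.67363803  0.62633438]
0.047312120754420935 [ 0.25925673  0.82468218 -0.72521159]
True [ 0.47686074 -0.32090506  0.00639918] 0.007528151877943597 [0.60753857 0.37517434 3.77512241] 0.04725975896343472 24.5
```

View pics/s1.png

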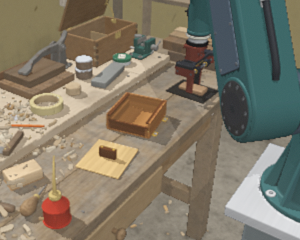

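The side crop shows the lid flat at (107,158) with its handle up. The gripper is holding the stone on the mat at (190,90). I'll release it, back off and check.

```bash
python3 - <<'E'
from h import *
move_gripper(.07)
p=np.array(current_position())
servo_line(p+.2*Z,rate=.15); 
c=capture("wrist");W=cloud(c);cv2.imwrite("pics/w3.png",c["image"])
for o in("slip_stone","honing_mat"):
  for s in silhouettes("wrist",o)[:1]:
    m=W[s["region"]];m=m[~np.isnan(m[:,0])]
    print(o,s["conf"],cv2.minAreaRect((m[:,:2]*1000).astype(np.float32)),np.percentile(m[:,2],[5,50,95]))
print(current_clock(),current_position())
E
```

```text
slip_stone 0.65 ((476.96954345703125, -320.04052734375), (90.65563201904297, 50.169734954833984), 0.19307823479175568) [0.01587874 0.01885508 0.02097732]
honing_mat 0.89 ((476.9469909667969, -317.9559631347656), (123.94961547851562, 151.60089111328125), 87.6246566772461) [0.00269494 0.00395441 0.00520539]
26.75 [ 0.47588291 -0.32008774  0.20517923]
```

View pics/w3.png

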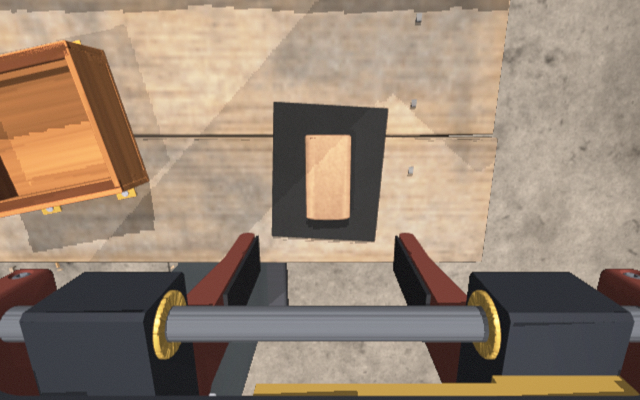

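The stone lies flat in the middle of the mat, at about (328,178), and the gripper is clear of it.

```bash
python3 -c "
from h import *
sleep(.3);print(close_job())"
```

```text
the job is handed in; nothing more can be done
None
```

The job is handed in at about 27 s of the 64 s allowed: the lid lies flat on the bare bench with its handle up, the slip stone lies flat within about 2 mm of the honing mat's centre, and I kept the arm clear of the oil can, awl and sanding block; the hand-in gave no verdict.

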